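# Clear the light path and hold the amber reference cell in it

## Task

First take the red beam-block plate out of the photometer's light path, hang it by its eye on the peg of the stand and let go. Then lift the amber glass cell out of the rack by its frosted faces only, fingers never on its clear windows, and hold it upright in the middle of the light path, centred on the beam, clear windows square to the light. Finish while still holding it there, steady and touching nothing else, the plate hanging on the peg and the other things left where they are.

Things in the scene. Friction and masses are not known exactly. Their poses are not given: they have to be found in the camera images.
- photometer: Fixed light checker on a 300 x 75 x 15 mm base plate; its x is the light's direction. Beige lamp house (-x side) and grey detector (+x side), both 62 mm wide, 110 mm high, span 46 to 145 mm from the middle, with 36 mm black tubes facing an 89 mm open gap. In mid-gap a black slot frame (63 mm long in y, top 27 mm above the table) holds the plate's foot. Origin: centre of underside.
- beam_mid (a point): Middle of the light path: in the centre of the gap, on the light axis, 85 mm above the table; axes as the photometer's.
- block_plate: Loose red beam-block plate, 6 mm thick (own x), 48 wide (y), 115 tall (z), about 80 g, a 24 mm round eye through it near the top. Starts upright across the light path (x along the light), foot 12 mm deep in a slot with 1.5 mm play, top 130 mm above the table. Origin: centre of lower edge. Grip it from above across the 48 mm by the top 30 mm of its side edges; pull straight up.
- plate_eye (a point): Centre of the eye of the red plate, 85 mm above the plate's lower edge and 30 mm below its upper edge; the eye's axis is the plate's x.
- peg_stand: Peg stand, fixed: round dark foot of 90 mm diameter, square black post 12 mm wide and 175 mm high, and one brass peg of 8 mm diameter that points along the stand's own -x, rising 7.5 degrees towards its free tip. Origin: centre of the foot's underside.
- peg_root (a point): Point on the peg's centre line where it leaves the post, 150 mm above the table.
- peg_tip (a point): Free end of the peg, on its centre line, 78 mm out from the root, 160.5 mm above the table.
- rack: Blue rack block, fixed, 172 mm long (own x), 56 mm wide (own y), 22 mm high, with three pockets 12 mm deep in a row along its x at -55, 0 and 55 mm; each holds one glass cell (amber, green, clear, in any order) with 1.5 mm play all round. Origin: centre of its underside.
- amber_cell: Loose amber glass cell (solid cuvette), 26 mm long in the light direction (own x), 20 wide (y), 50 tall (z), about 65 g. Clear windows face +x and -x; the paler frosted faces face +y and -y, 20 mm apart. Origin: centre of underside. Starts upright in a rack pocket, x along the rack's x (within 0.02 rad), 38 mm of it above the rack.
- cell_centre (a point): Centre of the amber cell, 25 mm above its underside.
- frosted1: Frosted face of the amber cell on its -y side (24.5 x 50 mm); origin as the cell's.
- frosted2: Frosted face on its +y side; origin as the cell's.
- window1: Clear window of the amber cell on its -x side (15.5 x 50 mm); not to be touched by the fingers; origin as the cell's.
- window2: Clear window on its +x side; likewise.
- green_cell: Green glass cell in the rack, same sizes as the amber one; bystander, to be left where it is. Origin: centre of its underside.
- clear_cell: Colourless glass cell in the rack, same sizes as the amber one; bystander, to be left where it is. Origin: centre of its underside.
- spray_can: Upright air-duster can, 52 mm diameter, 170 mm tall; bystander, to be left where it is. Origin: centre of its underside.
- objective: Steel microscope objective standing upright, 32 mm diameter, 50 mm tall; bystander, to be left where it is. Origin: centre of its underside.
- slide_box: Green slide box, 90 x 170 x 32 mm; bystander, to be left where it is. Origin: centre of its underside.
- dish: Shallow glass dish, 90 mm diameter, 18 mm tall; bystander, to be left where it is. Origin: centre of its underside.
- screwdriver: Screwdriver lying flat, 160 mm long; bystander, to be left where it is. Origin: near its middle.
- eyepiece: Black eyepiece standing upright, 36 mm diameter, 50 mm tall; bystander, to be left where it is. Origin: centre of its underside.
There are look-alikes about, which are no part of the job. What is shaped like the peg_stand but blue is not meant. What is shaped like the amber_cell but purple is not meant.

How it is judged (in metres and radians):
On the way, in this order (a step that is already met when the one before it is completed fails the run):
1. the red plate hangs by its eye on the peg, released (x of plate_eye in the frame of peg_stand between -0.08 and -0.01 m and y of plate_eye in the frame of peg_stand between -0.01 and 0.01 m and z of plate_eye in the frame of peg_stand between 0.13 and 0.165 m and angle between block_plate's own z axis and vertical below 0.35 rad and contact force between block_plate and peg_stand above 0.15 N and contact force between block_plate and the arm below 0.05 N and contact force between block_plate and the fingers below 0.05 N and linear speed of block_plate below 0.05 m/s), for 0.3 s.
2. the amber cell is lifted clear of the rack by its two frosted faces (contact force between each of frosted1, frosted2 and the fingers above 1 N and height (world z) of cell_centre above 0.07 m), for 0.2 s.
At the end, for the whole second after the job is handed in: Amber cell held by both frosted faces (over 1 N each), still, free, upright and square to the light within 0.14 rad, its centre within 15 mm along, 5 mm sideways and 10 mm in height of the light path's middle; red plate released, at rest, its eye round the peg (all of step 1 and contact force between each of frosted1, frosted2 and the fingers above 1 N and x of cell_centre in the frame of beam_mid between -0.015 and 0.015 m and y of cell_centre in the frame of beam_mid between -0.005 and 0.005 m and z of cell_centre in the frame of beam_mid between -0.01 and 0.01 m and angle between the x axis of amber_cell and the x axis of photometer, either way round below 0.14 rad and angle between amber_cell's own z axis and vertical below 0.14 rad and linear speed of amber_cell below 0.02 m/s and contact force between amber_cell and photometer below 0.1 N and contact force between amber_cell and block_plate below 0.1 N); the arm keeps its last pose, push and grip.
It fails at once if the fingers touch a clear window of the amber cell (contact force between any of window1, window2 and the fingers above 0.5 N).
It fails at once if a bystander is moved more than 25 mm (distance of any of green_cell, clear_cell, spray_can, objective, slide_box, dish, screwdriver, eyepiece from where it was at the start of the episode above 0.025 m).
It also fails if it takes over 67 s, if anything falls off the work surface, if the arm or the gripper's body presses on something with over 40 N, if the wrist force passes 120 N, or if a joint passes its speed limit or range.

## Robot

A 6-joint arm with a two-finger parallel gripper is mounted at the origin on the work surface. World frame = base frame: x ahead of the robot, y to its left, z up, the work surface at z = 0. Lengths are in m, angles in degrees, forces in N, time in s.
With the tool pointing down it reaches from about 0.3 to 0.775 m from the base axis. Payload 14.6 kg.
Tool frame: the origin (TCP) lies on the centre line of the jaws, within the pads' length; the fingertips stand 22 mm ahead of it and the grasp point (between the pads) lies 3 mm ahead of it; z points along the fingers, y is the line along which they close (so a half turn about z gives the same grasp; the last joint's range is limited). The gripper opens to 94 mm and grips with 3 to 60 N. Pads are 16 mm wide; open, the fingers measure 119 mm over their backs; the gripper's body (75 mm by 177 mm) begins 78 mm behind the grasp point.
Start: joints at [-77.498, 17.183, 87.147, -0, 75.671, -3.816], TCP at [0.155, -0.528, 0.227] pointing down, gripper open.
Joint ranges: [-173.82, 173.82], [-45.26, 126.66], [13.44, 144.39], [-59.66, 239.66], [0, 175.72], [-146.38, 146.38]. Speed limits (degrees/s): [127.2, 127.2, 147.25, 180, 180, 180].

## Interface

Orientations are given as [roll, pitch, yaw] about the fixed x, y, z axes, in that order (R = Rz(yaw) Ry(pitch) Rx(roll)).
In Python, from rig import status, read_camera, camera_info, manip gives the robot as it stands. The module is installed in compiled form; this text tells all that it offers.
- The arm moves only by the shell command python3 -m creep 'ROWS' [OPENING] [FORCE]. ROWS is JSON, a list of rows, each an object with "slide": the shift along the tool's x, y, z as a fraction of full scale, a list of three; "yaw": the turn about the tool's z as a fraction of full scale. In form: [{"slide": [tx, ty, tz], "yaw": yaw}, ...]. A call has 1 to 5 rows; each row shifts and turns the commanded pose from where the row before left it, along the tool's axes as they then stand; what a row does not reach is not made up. Full scale, the value 1, is 0.5 m for a shift and 30 degrees for a turn. A row lasts 1/10 s, in which the tool goes at most 50 mm and 8.59 degrees, less where a joint would pass 70% of its speed; a pose out of reach is approached as far as the arm can. A call with a number of a shift or a turn outside -1 to 1 is refused whole. A call with a gripper value outside its range is refused whole. OPENING is the gripper command: -1 is fully open, 1 is shut, values between are in proportion, set as the call begins (- or left out, the last holds). The fingers move at their own pace and stop on an object; FORCE is the grip in N (left out, the last holds). Time passes only in rows, so rows that do not move let the fingers close. It gives the time, the measured TCP pose, the force, the opening and the grip force at its end, in the units of the state.
- status.get_state(): the state, without advancing time (a new reading comes with each control period).
- read_camera(name): name is "side" or "top"; returns the picture (480x640x3 uint8, blue, green, red); there is no depth.
- camera_info(name): a dict with "camera_matrix" (3x3 intrinsics, pixels), "dist_coeffs" ([k1, k2, p1, p2, k3] as OpenCV has them; the pictures are not rectified), "origin" and "orientation" of the camera in the world. Camera axes: x right, y down, z forward; pixel columns grow to the right and rows downward; lengths in m; the calibration is good to about 2 mm. A picture is of the moment at which its call begins. camera_info takes no time and is no camera call.
- manip.hand_in(): hands the job in; it is judged then, once.
The state is a dict: "time_s": time; "qpos": joint angles; "qvel": joint speeds; "effort": joint torques, N m; "eef_pos": TCP position; "orientation": TCP orientation; "ft_force": force on the tool from outside, world axes, zero at the start; "torque": the same for the moment, N m; "finger_gap": opening from 0.0 (shut) to 1.0 (fully open); "grip_force": force on a finger pad.
Only numpy, scipy, OpenCV 4.12 (cv2) and the standard library are available. Lean on these libraries where they do the work, as an engineer would, in place of code of your own. Each camera call takes 0.05 s, during which the arm holds its last target. There are 200 camera calls.

## Working session

There is one attempt and no reset: what is moved stays moved. The work goes in short steps, Python scripts to look and compute and a shell command to move; the robot and the scene stay as the last step left them, time stands still between calls to the robot, and variables do not carry over. Pictures are saved under pics/ and viewed, at most 10 in all, crops included, and the job is handed in when it is done.

```bash
mkdir -p pics; python3 - <<'E'
from rig import status, read_camera, camera_info
import cv2
for n in("top","side"):
    cv2.imwrite(f"pics/{n}0.png",read_camera(n)); print(n,camera_info(n))
print(status.get_state())
E
```

```text
top {'camera_matrix': array([[479.51295625,   0.        , 321.10753513],
       [  0.        , 479.51295625, 240.9232985 ],
       [  0.        ,   0.        ,   1.        ]]), 'dist_coeffs': array([0.01768796, 0.        , 0.        , 0.        , 0.        ]), 'origin': array([0.40843257, 0.09096499, 1.36654562]), 'orientation': array([-174.38816135,    0.53056022,  -89.25114777])}
side {'camera_matrix': array([[509.89812116,   0.        , 321.77231184],
       [  0.        , 509.89812116, 231.61389961],
       [  0.        ,   0.        ,   1.        ]]), 'dist_coeffs': array([-0.14358285,  0.        ,  0.        ,  0.        ,  0.        ]), 'origin': array([ 0.28479645, -0.59164728,  0.85058586]), 'orientation': array([-135.78240168,    1.18977004,  -20.89687111])}
{'time_s': 0.1, 'qpos': array([-7.74979453e+01,  1.72111549e+01,  8.71761171e+01, -2.29287012e-04,
        7.56711355e+01, -3.81476792e+00]), 'qvel': array([ 0.00279925, -0.11414555, -0.10199879, -0.02187811, -0.04214193,
       -0.00580244]), 'effort': array([ 1.83125398e-03, -5.32637000e+01, -3.53281510e+01,  7.09882937e-02,
        2.34444276e-02, -4.46721367e-05]), 'eef_pos': array([ 0.15448223, -0.52763758,  0.22696004]), 'orientation': array([-1.79941707e+02, -3.66431161e-03,  1.63168776e+01]), 'ft_force': array([-0.01943771,  1.31939307, -0.36501367]), 'torque': array([ 0.0148229 , -0.0145186 ,  0.04715079]), 'grip_force': 0.0, 'finger_gap': 0.9979973746913032}
```

View pics/top0.png

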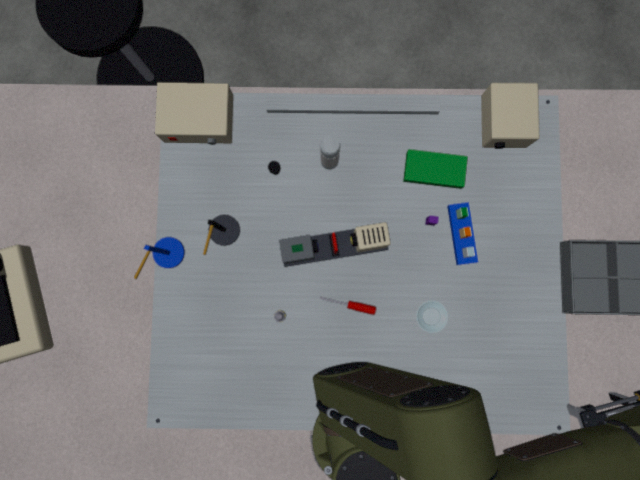

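View pics/side0.png

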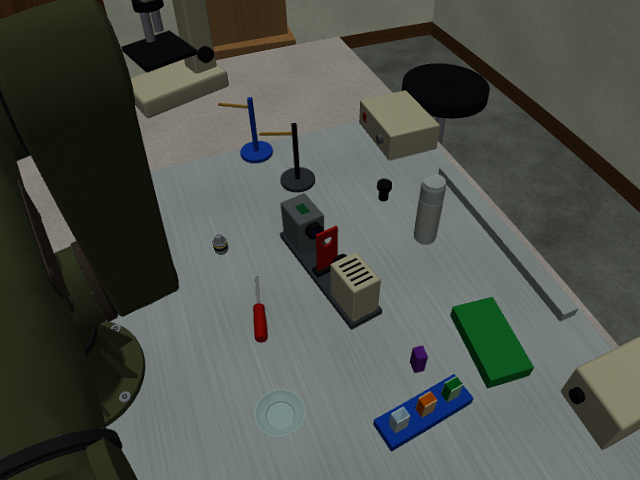

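The top view shows the black stand at (224,229) with its peg tip at (206,253), and the red plate at (335,243) in the photometer. The rack at (463,234) holds green (463,213), amber (466,232) and clear (469,252).

- **Look-alikes:** the blue stand at (168,252) and the purple cell at (432,220) are not meant. The black and brass stand and the amber cell in the rack fit the description.

I'll confirm in one enlarged crop.

```bash
python3 - <<'E'
import cv2,numpy as np
t=cv2.imread("pics/top0.png"); s=cv2.imread("pics/side0.png")
def c(im,x,y,w,h,k):
    o=cv2.resize(im[y:y+h,x:x+w],None,fx=k,fy=k,interpolation=cv2.INTER_CUBIC)
    for i in range(0,w,10): cv2.putText(o,str(x+i),(i*k,8),0,.28,(255,255,0),1); cv2.line(o,(i*k,10),(i*k,14),(255,255,0),1)
    for i in range(10,h,10): cv2.putText(o,str(y+i),(0,i*k+3),0,.28,(255,255,0),1)
    return o
A=c(t,195,205,55,60,5);B=c(t,440,198,45,72,5);C=c(t,275,215,120,56,5)
D=c(s,370,370,110,80,4); E=c(s,255,115,65,80,4); 
o=np.zeros((600,800,3),np.uint8)
def put(i,x,y):
    h=min(i.shape[0],600-y);w=min(i.shape[1],800-x);o[y:y+h,x:x+w]=i[:h,:w]
put(C,0,0);put(A,0,285);put(B,580,0);put(E,280,285);put(c(s,385,380,85,60,3),545,400)
cv2.imwrite("pics/crop1.png",o)
E
```

```text
(no output)
```

View pics/crop1.png

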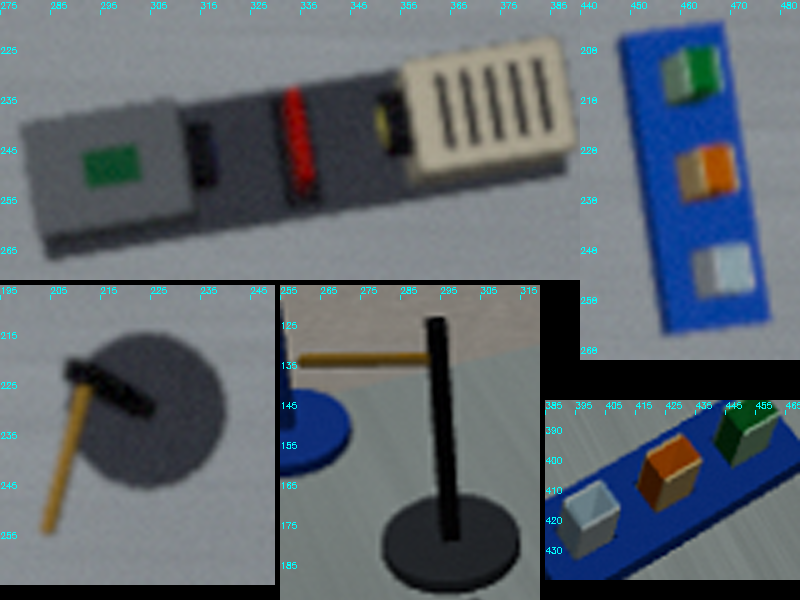

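```bash
cat > h.py <<'E'
import cv2,numpy as np
from rig import status,read_camera,camera_info
from scipy.spatial.transform import Rotation as R
from scipy.optimize import least_squares
I={n:camera_info(n) for n in("top","side")}
def proj(n,P):
    i=I[n];M=R.from_euler('xyz',i['orientation'],degrees=True).as_matrix().T
    return cv2.projectPoints(np.float64(P).reshape(-1,1,3),cv2.Rodrigues(M)[0],-M@i['origin'],i['camera_matrix'],i['dist_coeffs'])[0][:,0]
def at(n,uv,z):
    i=I[n];q=cv2.undistortPoints(np.float64(uv).reshape(1,1,2),i['camera_matrix'],i['dist_coeffs'])[0,0]
    d=R.from_euler('xyz',i['orientation'],degrees=True).apply([*q,1]);o=i['origin'];return o+d*(z-o[2])/d[2]
def place(p,P):
    c,s=np.cos(p[2]),np.sin(p[2]);P=np.float64(P);return np.c_[p[0]+c*P[:,0]-s*P[:,1],p[1]+s*P[:,0]+c*P[:,1],P[:,2]]
def fit(obs,p0):
    f=lambda p:np.concatenate([(proj(n,place(p,[P]))[0]-uv) for n,P,uv in obs])
    r=least_squares(f,p0,loss='soft_l1');print(r.x[:2].round(4),np.degrees(r.x[2]).round(2),'res',r.fun.reshape(-1,2).round(1).tolist());return r.x
E
python3 - <<'E'
from h import *
t,s='top','side'
ph=[(t,(.145,-.031,.11),(279,240.4)),(t,(.046,-.031,.11),(311.4,234.6)),(t,(.046,.031,.11),(314,257)),(t,(.145,.031,.11),(284,262)),
(t,(-.046,-.031,.11),(355,228)),(t,(-.145,-.031,.11),(386.6,222.2)),(t,(-.145,.031,.11),(390,245)),(t,(-.046,.031,.11),(357.6,251)),
(t,(0,-.024,.13),(333,232.6)),(t,(0,.024,.13),(336.2,253))]
print('phot');fit(ph,[.4,.05,1.57])
x=.078*np.cos(np.radians(7.5));x=.078
st=[(t,(0,0,.005),(224.4,230)),(t,(0,0,.175),(209.6,221.8)),(t,(-.006-x,0,.1605),(204.6,254)),(t,(-.006,0,.15),(211.4,226)),
(s,(-.006-x,0,.1605),(260,133.75)),(s,(-.006,0,.15),(292.5,133.2)),(s,(0,0,.175),(294,123.2)),(s,(0,0,.005),(297.8,179.5))]
print('stand');fit(st,[.42,.38,0.])
rk=[(t,(-.086,.028,0),(448,205.6)),(t,(-.086,-.028,.022),(468.4,202.4)),(t,(.086,-.028,.022),(478,262)),(t,(.086,.028,0),(457,264.6)),
(t,(0,0,.06),(468.2,231.8)),(s,(0,0,.06),(428.7,399))]
# rack x direction toward -X world
rk=[(n,(-P[0],P[1],P[2]),uv) for n,P,uv in rk]
print('rack');fit(rk,[.45,-.3,0.])
print(at(t,(468.2,231.8),.06),at(s,(428.7,399),.06))
print(at(t,(334.5,243),.13))
E
```

```text
phot
[0.5277 0.0685] 100.21 res [[-0.6, -0.3], [4.1, -0.6], [5.3, 0.1], [-1.9, 1.3], [-5.1, 0.2], [0.3, -0.1], [1.1, 0.1], [-3.7, 0.3], [0.2, 0.2], [0.1, -2.0]]
stand
[0.5717 0.3832] -9.49 res [[-0.2, -0.6], [0.3, -0.6], [0.1, 0.5], [0.4, -1.2], [-0.9, -0.1], [-0.5, -0.3], [-0.1, 0.5], [-0.1, -0.3]]
rack
[ 0.5682 -0.296 ] 7.85 res [[-0.5, -0.2], [0.8, -0.8], [0.7, -0.1], [-0.4, 0.2], [-0.2, -0.6], [-1.1, 0.4]]
[ 0.56656507 -0.29659053  0.06      ] [ 0.5702212  -0.29609676  0.06      ]
[0.52479878 0.06925386 0.13      ]
```

```bash
cat > go.py <<'E'
import sys;from h import *
S=status.get_state();p=S['eef_pos'];T=R.from_euler('xyz',S['orientation'],degrees=True)
x,y,z,yaw=map(float,sys.argv[1:5])
print('pose',p.round(4),S['orientation'].round(1),'t',round(S['time_s'],1),'F',S['ft_force'].round(1),'gap',round(S['finger_gap'],3),'grip',round(S['grip_force'],1))
print('slide total',(T.inv().apply(np.array([x,y,z])-p)/.5).round(3),'yaw total',round(-((yaw-S['orientation'][2]+180)%360-180)/30,3))
E
python3 go.py .527 .0687 .227 100.2; python3 go.py .5273 .3906 .18 170.5
```

```text
pose [ 0.1545 -0.5276  0.227 ] [-179.9   -0.    16.3] t 0.1 F [-0.   1.3 -0.4] gap 0.998 grip 0.0
slide total [ 1.05e+00 -9.35e-01  1.00e-03] yaw total -2.796
pose [ 0.1545 -0.5276  0.227 ] [-179.9   -0.    16.3] t 0.1 F [-0.   1.3 -0.4] gap 0.998 grip 0.0
slide total [ 1.232 -1.553  0.096] yaw total -5.139
```

```bash

python3 -m creep '[{"slide":[0.07,-0.062,0],"yaw":0},{"slide":[0.07,-0.062,0],"yaw":0},{"slide":[0.07,-0.062,0],"yaw":0},{"slide":[0.07,-0.062,0],"yaw":0},{"slide":[0.07,-0.062,0],"yaw":0}]' -1 20
python3 -m creep '[{"slide":[0.07,-0.062,0],"yaw":0},{"slide":[0.07,-0.062,0],"yaw":0},{"slide":[0.07,-0.062,0],"yaw":0},{"slide":[0.07,-0.062,0],"yaw":0},{"slide":[0.07,-0.062,0],"yaw":0}]'
python3 -m creep '[{"slide":[0.07,-0.062,0],"yaw":0},{"slide":[0.07,-0.062,0],"yaw":0},{"slide":[0.07,-0.062,0],"yaw":0},{"slide":[0.07,-0.062,0],"yaw":0},{"slide":[0.07,-0.062,0],"yaw":0}]'
python3 -m creep '[{"slide":[0,0,0],"yaw":-0.28},{"slide":[0,0,0],"yaw":-0.28},{"slide":[0,0,0],"yaw":-0.28},{"slide":[0,0,0],"yaw":-0.28},{"slide":[0,0,0],"yaw":-0.28}]'
python3 -m creep '[{"slide":[0,0,0],"yaw":-0.28},{"slide":[0,0,0],"yaw":-0.28},{"slide":[0,0,0],"yaw":-0.28},{"slide":[0,0,0],"yaw":-0.28},{"slide":[0,0,0],"yaw":-0.28}]'
python3 go.py .527 .0687 .122 100.2
```

```text
time_s: 0.6
eef_pos: [0.2794, -0.3281, 0.2273]
orientation: [-180.0, 0.0, 16.3]
ft_force: [0.1, 0.0, -0.0]
finger_gap: 0.998
grip_force: 0.0
time_s: 1.1
eef_pos: [0.4039, -0.1301, 0.2275]
orientation: [180.0, -0.0, 16.3]
ft_force: [0.9, -0.5, -0.3]
finger_gap: 1.002
grip_force: 0.0
time_s: 1.6
eef_pos: [0.5283, 0.0679, 0.2272]
orientation: [-180.0, 0.0, 16.3]
ft_force: [-0.2, -0.3, 1.6]
finger_gap: 0.997
grip_force: 0.0
time_s: 2.1
eef_pos: [0.5276, 0.066, 0.2271]
orientation: [-180.0, 0.0, 58.7]
ft_force: [-0.1, 0.2, 0.4]
finger_gap: 0.998
grip_force: 0.0
time_s: 2.6
eef_pos: [0.5276, 0.0659, 0.2271]
orientation: [-180.0, -0.0, 100.7]
ft_force: [0.4, -1.5, 0.1]
finger_gap: 1.002
grip_force: 0.0
pose [0.5276 0.0659 0.2271] [-180.    -0.   100.7] t 2.6 F [ 0.4 -1.5  0.1] gap 1.002 grip 0.0
slide total [0.006 0.    0.21 ] yaw total 0.016
```

```bash

python3 -m creep '[{"slide":[0.006,0,0.05],"yaw":0.016},{"slide":[0,0,0.05],"yaw":0},{"slide":[0,0,0],"yaw":0}]' | head -2
python3 - <<'E'
from h import *
a=read_camera('side');b=read_camera('top')
a=cv2.resize(a[150:330,230:410],(600,600),interpolation=cv2.INTER_CUBIC);cv2.imwrite('pics/near.png',a)
E
python3 go.py .527 .0687 .122 100.2
```

```text
time_s: 2.9
eef_pos: [0.5257, 0.0688, 0.1745]
pose [0.5273 0.0689 0.1779] [-180.    -0.    99.8] t 3.0 F [-0.2 -0.6  0.6] gap 1.003 grip 0.0
slide total [-0.    -0.001  0.112] yaw total -0.012
```

View pics/near.png

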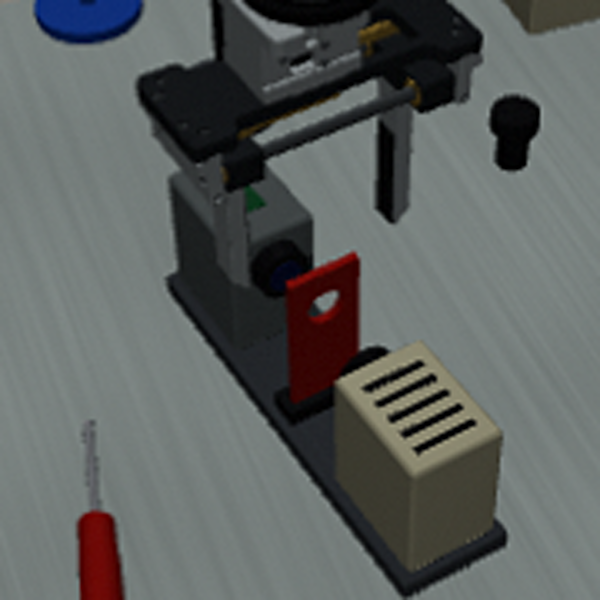

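```bash
python3 - <<'E'
from h import *
a=at('side',(316.4,234.9),.13);b=at('side',(337.4,226.2),.13);print(a,b,(a+b)/2,np.hypot(*(a-b)[:2]),np.degrees(np.arctan2(*(b-a)[1::-1])))
E
```

```text
[0.5079948  0.06444012 0.13      ] [0.55518819 0.0712447  0.13      ] [0.5315915  0.06784241 0.13      ] 0.04768142677148146 8.204649338492809
```

The side view shows the plate top at about (316,235)–(337,226) with the fingers straddling it, and its measured width of 47.7 mm agrees with the given 48. I'll go down, close gently and read the side force.

```bash

python3 -m creep '[{"slide":[0,0.004,0.05],"yaw":-0.01},{"slide":[0,0,0.05],"yaw":0},{"slide":[0,0,0.012],"yaw":0},{"slide":[0,0,0],"yaw":0}]' | grep -E "eef|force"
python3 -m creep '[{"slide":[0,0,0],"yaw":0},{"slide":[0,0,0],"yaw":0},{"slide":[0,0,0],"yaw":0},{"slide":[0,0,0],"yaw":0},{"slide":[0,0,0],"yaw":0}]' 1 5 | grep -E "eef|force|gap"
python3 -m creep '[{"slide":[0,0,0],"yaw":0},{"slide":[0,0,0],"yaw":0},{"slide":[0,0,0],"yaw":0},{"slide":[0,0,0],"yaw":0},{"slide":[0,0,0],"yaw":0}]' | grep -E "eef|force|gap"
```

```text
eef_pos: [0.5294, 0.0692, 0.1221]
ft_force: [0.7, 0.5, 0.4]
grip_force: 0.0
eef_pos: [0.5292, 0.0693, 0.1217]
ft_force: [0.0, -1.0, 0.3]
finger_gap: 0.612
grip_force: 0.0
eef_pos: [0.5292, 0.0692, 0.1215]
ft_force: [-0.1, -0.4, 1.1]
finger_gap: 0.512
grip_force: 5.0
```

```bash

python3 -m creep '[{"slide":[0,0,0],"yaw":0},{"slide":[0,0,0],"yaw":0},{"slide":[0,0,-0.02],"yaw":0},{"slide":[0,0,-0.02],"yaw":0},{"slide":[0,0,-0.04],"yaw":0}]' 1 25 | grep -E "eef|force|gap"
python3 -m creep '[{"slide":[0,0,-0.05],"yaw":0},{"slide":[0,0,-0.05],"yaw":0},{"slide":[0,0,-0.05],"yaw":0},{"slide":[0,0,-0.02],"yaw":0},{"slide":[0,0,0],"yaw":0}]' | grep -E "eef|force|gap"
python3 go.py .4533 .403 .25 170.5
```

```text
eef_pos: [0.5288, 0.0692, 0.1618]
ft_force: [-0.4, 0.4, 0.2]
finger_gap: 0.508
grip_force: 24.9
eef_pos: [0.5295, 0.0693, 0.2479]
ft_force: [-0.0, 0.2, -2.1]
finger_gap: 0.508
grip_force: 24.9
pose [0.5295 0.0693 0.2479] [179.8   0.  100.1] t 5.4 F [-0.   0.2 -2.1] gap 0.508 grip 24.9
slide total [ 0.684 -0.033 -0.005] yaw total -2.345
```

```bash

python3 -m creep '[{"slide":[0.068,-0.003,0],"yaw":0},{"slide":[0.068,-0.003,0],"yaw":0},{"slide":[0.068,-0.003,0],"yaw":0},{"slide":[0.068,-0.003,0],"yaw":0},{"slide":[0.068,-0.003,0],"yaw":0}]' | grep eef
python3 -m creep '[{"slide":[0.068,-0.003,0],"yaw":0},{"slide":[0.068,-0.003,0],"yaw":0},{"slide":[0.068,-0.003,0],"yaw":0},{"slide":[0.068,-0.003,0],"yaw":0},{"slide":[0.068,-0.003,0],"yaw":0}]' | grep eef
python3 -m creep '[{"slide":[0,0,0],"yaw":-0.26},{"slide":[0,0,0],"yaw":-0.26},{"slide":[0,0,0],"yaw":-0.26},{"slide":[0,0,0],"yaw":-0.26},{"slide":[0,0,0],"yaw":-0.26}]' | grep eef
python3 -m creep '[{"slide":[0,0,0],"yaw":-0.26},{"slide":[0,0,0],"yaw":-0.26},{"slide":[0,0,0],"yaw":-0.26},{"slide":[0,0,0],"yaw":-0.26},{"slide":[0,0,0],"yaw":0}]' | grep eef
python3 go.py .4533 .403 .181 170.5
```

```text
eef_pos: [0.491, 0.2364, 0.245]
eef_pos: [0.4538, 0.4024, 0.2449]
eef_pos: [0.4542, 0.4011, 0.2448]
eef_pos: [0.4543, 0.4011, 0.245]
pose [0.4543 0.4011 0.245 ] [-1.799e+02 -1.000e-01  1.705e+02] t 7.4 F [ 0.6 -0.3 -0.7] gap 0.508 grip 24.9
slide total [0.002 0.004 0.128] yaw total -0.001
```

```bash

python3 -m creep '[{"slide":[0.002,0.004,0.04],"yaw":0},{"slide":[0,0,0.04],"yaw":0},{"slide":[0,0,0.04],"yaw":0},{"slide":[0,0,0.008],"yaw":0},{"slide":[0,0,0],"yaw":0}]' | grep -E 'eef|force'
python3 - <<'E'
from h import *
a=read_camera('side');b=read_camera('top')
a=cv2.resize(a[80:200,190:330],None,fx=4,fy=4,interpolation=cv2.INTER_CUBIC);b=cv2.resize(b[190:290,160:240],None,fx=3,fy=4.8,interpolation=cv2.INTER_CUBIC)
cv2.imwrite('pics/peg.png',np.hstack([a,b]))
print(np.hstack([a,b]).shape,proj('side',[.4533,.403,.159]),proj('side',place([.5717,.3832,np.radians(-9.5)],[(-.084,0,.1605)])))
E
```

```text
eef_pos: [0.4537, 0.4032, 0.1818]
ft_force: [-0.7, 1.1, -0.4]
grip_force: 24.9
(480, 800, 3) [[243.94249994 136.32724873]] [[259.07561352 133.6762534 ]]
```

View pics/peg.png

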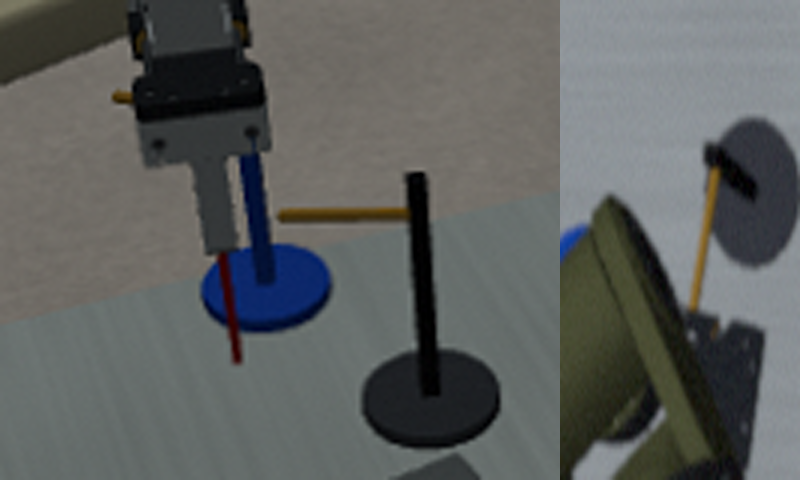

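The side crop shows the plate edge-on at (225,300) with the peg tip at (280,215), level with the eye's computed position. In the top view the peg points into the gripper. I'll insert slowly and watch the force.

```bash

python3 -m creep '[{"slide":[-0.02,0,0],"yaw":0},{"slide":[-0.02,0,0],"yaw":0},{"slide":[-0.02,0,0],"yaw":0},{"slide":[0,0,0],"yaw":0}]' | grep -E 'eef|ft_force'
python3 -m creep '[{"slide":[-0.02,0,0.001],"yaw":0},{"slide":[-0.02,0,0.001],"yaw":0},{"slide":[-0.02,0,0.001],"yaw":0},{"slide":[0,0,0],"yaw":0}]' | grep -E 'eef|ft_force'
python3 -m creep '[{"slide":[-0.02,0,0.001],"yaw":0},{"slide":[-0.01,0,0.001],"yaw":0},{"slide":[0,0,0],"yaw":0},{"slide":[0,0,0],"yaw":0}]' | grep -E 'eef|ft_force'
python3 - <<'E'
from h import *
a=read_camera('side')
cv2.imwrite('pics/peg2.png',cv2.resize(a[80:200,190:350],None,fx=4,fy=4,interpolation=cv2.INTER_CUBIC))
E
```

```text
eef_pos: [0.4849, 0.3978, 0.1824]
ft_force: [-0.5, -0.2, -1.1]
eef_pos: [0.5142, 0.3929, 0.1806]
ft_force: [-0.6, -0.2, -0.6]
eef_pos: [0.5278, 0.3909, 0.1799]
ft_force: [0.9, 0.5, -1.3]
```

View pics/peg2.png

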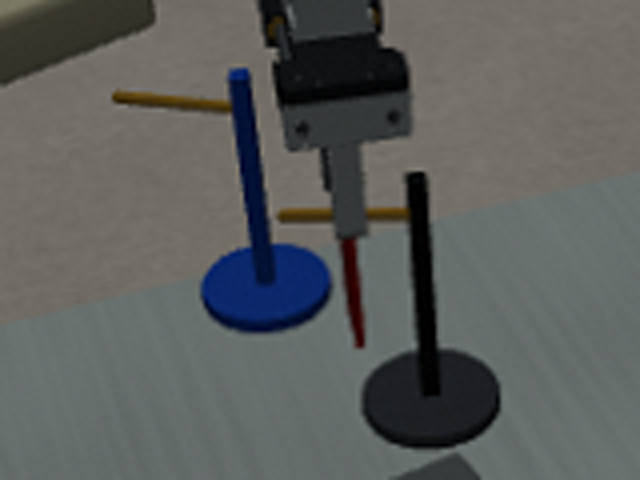

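The peg shows on both sides of the plate and finger and there was no force, so the eye is round it. Next I'll lower until it seats.

```bash

python3 -m creep '[{"slide":[0,0,0.008],"yaw":0},{"slide":[0,0,0.006],"yaw":0},{"slide":[0,0,0],"yaw":0},{"slide":[0,0,0],"yaw":0}]' | grep -E 'eef|ft_force'
python3 -m creep '[{"slide":[0,0,0.004],"yaw":0},{"slide":[0,0,0],"yaw":0},{"slide":[0,0,0],"yaw":0}]' | grep -E 'eef|ft_force'
python3 -m creep '[{"slide":[0,0,0.003],"yaw":0},{"slide":[0,0,0],"yaw":0},{"slide":[0,0,0],"yaw":0}]' | grep -E 'eef|ft_force'
```

```text
eef_pos: [0.5277, 0.3909, 0.1729]
ft_force: [-1.1, -1.1, -1.1]
eef_pos: [0.5278, 0.3908, 0.1709]
ft_force: [0.3, -0.3, -0.2]
eef_pos: [0.5278, 0.3908, 0.1694]
ft_force: [-0.2, 0.5, 0.3]
```

```bash

python3 -m creep '[{"slide":[0,0,0.002],"yaw":0},{"slide":[0,0,0],"yaw":0},{"slide":[0,0,0],"yaw":0}]' | grep -E 'eef|ft_force'
python3 -m creep '[{"slide":[0,0,0.002],"yaw":0},{"slide":[0,0,0],"yaw":0},{"slide":[0,0,0],"yaw":0}]' | grep -E 'eef|ft_force'
```

```text
eef_pos: [0.5279, 0.3909, 0.1686]
ft_force: [0.1, -0.1, -0.1]
eef_pos: [0.528, 0.3909, 0.1683]
ft_force: [-1.3, -1.7, 5.8]
```

```bash

python3 -m creep '[{"slide":[0,0,0],"yaw":0},{"slide":[0,0,0],"yaw":0},{"slide":[0,0,0],"yaw":0},{"slide":[0,0,0],"yaw":0},{"slide":[0,0,0],"yaw":0}]' -1 20 | grep -E 'gap|force'
python3 -m creep '[{"slide":[0,0,0],"yaw":0},{"slide":[0,0,0],"yaw":0},{"slide":[0,0,0],"yaw":0},{"slide":[0,0,0],"yaw":0},{"slide":[0,0,0],"yaw":0}]' | grep -E 'gap|force'
python3 -m creep '[{"slide":[0,0,-0.02],"yaw":0},{"slide":[0,0,-0.04],"yaw":0},{"slide":[0,0,-0.06],"yaw":0},{"slide":[0,0,-0.06],"yaw":0},{"slide":[0,0,0],"yaw":0}]' | grep -E 'eef|force'
python3 -m creep '[{"slide":[0,0,0],"yaw":0},{"slide":[0,0,0],"yaw":0},{"slide":[0,0,0],"yaw":0}]' | grep time
python3 - <<'E'
from h import *
a=read_camera('side')
cv2.imwrite('pics/hang.png',cv2.resize(a[90:200,210:350],None,fx=4,fy=4,interpolation=cv2.INTER_CUBIC))
E
python3 go.py .5684 -.2963 .25 7.85
```

```text
ft_force: [-0.6, -0.5, 0.9]
finger_gap: 0.898
grip_force: 0.0
ft_force: [-0.5, 0.1, 0.7]
finger_gap: 1.002
grip_force: 0.0
eef_pos: [0.5287, 0.3915, 0.263]
ft_force: [-0.1, 0.9, 0.5]
grip_force: 0.0
time_s: 12.65
pose [0.5276 0.3907 0.2564] [-1.799e+02 -1.000e-01  1.703e+02] t 12.7 F [0.1 0.1 0.3] gap 1.006 grip 0.0
slide total [-0.311 -1.341  0.014] yaw total 5.416
```

View pics/hang.png

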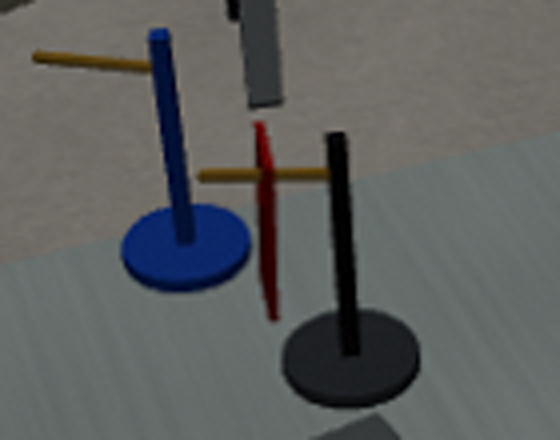

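The plate hangs on the black stand's brass peg at (265,175), upright and released. On to the rack.

```bash

python3 -m creep '[{"slide":[-0.022,-0.096,0],"yaw":0},{"slide":[-0.022,-0.096,0],"yaw":0},{"slide":[-0.022,-0.096,0],"yaw":0},{"slide":[-0.022,-0.096,0],"yaw":0},{"slide":[-0.022,-0.096,0],"yaw":0}]' | grep eef
python3 -m creep '[{"slide":[-0.022,-0.096,0],"yaw":0},{"slide":[-0.022,-0.096,0],"yaw":0},{"slide":[-0.022,-0.096,0],"yaw":0},{"slide":[-0.022,-0.096,0],"yaw":0},{"slide":[-0.022,-0.096,0],"yaw":0}]' | grep eef
python3 -m creep '[{"slide":[-0.022,-0.096,0],"yaw":0},{"slide":[-0.022,-0.096,0],"yaw":0},{"slide":[-0.022,-0.096,0],"yaw":0},{"slide":[-0.022,-0.096,0],"yaw":0},{"slide":[0,0,0],"yaw":0}]' | grep eef
python3 -m creep '[{"slide":[0,0,0],"yaw":0.28},{"slide":[0,0,0],"yaw":0.28},{"slide":[0,0,0],"yaw":0.28},{"slide":[0,0,0],"yaw":0.28},{"slide":[0,0,0],"yaw":0.28}]' | grep ori
python3 -m creep '[{"slide":[0,0,0],"yaw":0.28},{"slide":[0,0,0],"yaw":0.28},{"slide":[0,0,0],"yaw":0.28},{"slide":[0,0,0],"yaw":0.28},{"slide":[0,0,0],"yaw":0.28}]' | grep ori
python3 -m creep '[{"slide":[0,0,0],"yaw":0.28},{"slide":[0,0,0],"yaw":0.28},{"slide":[0,0,0],"yaw":0.28},{"slide":[0,0,0],"yaw":0.28},{"slide":[0,0,0],"yaw":0.28}]' | grep ori
python3 -m creep '[{"slide":[0,0,0],"yaw":0.28},{"slide":[0,0,0],"yaw":0.28},{"slide":[0,0,0],"yaw":0.28},{"slide":[0,0,0],"yaw":0.28},{"slide":[0,0,0],"yaw":0.1}]' | grep ori
python3 go.py .5684 -.2963 .15 7.85
```

```text
eef_pos: [0.5414, 0.1431, 0.2571]
eef_pos: [0.5553, -0.1028, 0.2572]
eef_pos: [0.5658, -0.3025, 0.2558]
orientation: [-180.0, -0.0, 128.0]
orientation: [-180.0, -0.0, 86.0]
orientation: [-180.0, 0.0, 44.0]
orientation: [-180.0, 0.0, 7.4]
pose [ 0.5669 -0.2968  0.2571] [-180.     0.     7.4] t 16.2 F [ 0.  -0.3  0.2] gap 0.998 grip 0.0
slide total [ 0.003 -0.     0.214] yaw total -0.013
```

```bash

python3 -m creep '[{"slide":[0.003,0,0.08],"yaw":-0.013},{"slide":[0,0,0.08],"yaw":0},{"slide":[0,0,0.06],"yaw":0},{"slide":[0,0,0],"yaw":0},{"slide":[0,0,0],"yaw":0}]' | grep eef
python3 - <<'E'
from h import *
a=read_camera('side');x0,y0=370,290
c=cv2.resize(a[y0:y0+150,x0:x0+130],None,fx=4,fy=4,interpolation=cv2.INTER_CUBIC)
Q=place([.5684,-.2963,np.radians(7.85)],[(sx*.013,sy*.01,.06) for sx,sy in((1,1),(1,-1),(-1,-1),(-1,1))])
for q in (proj('side',Q)-[x0,y0])*4+1.5: cv2.circle(c,tuple(q.round().astype(int).tolist()),2,(255,0,255),-1)
cv2.imwrite('pics/cell.png',c)
E
python3 go.py .5684 -.2963 .048 7.85
```

```text
eef_pos: [0.5686, -0.297, 0.1483]
pose [ 0.569  -0.2973  0.1494] [ 1.799e+02 -1.000e-01  8.100e+00] t 16.8 F [ 0.7  0.6 -0.1] gap 1.0 grip 0.0
slide total [-0.001 -0.002  0.203] yaw total 0.01
```

View pics/cell.png

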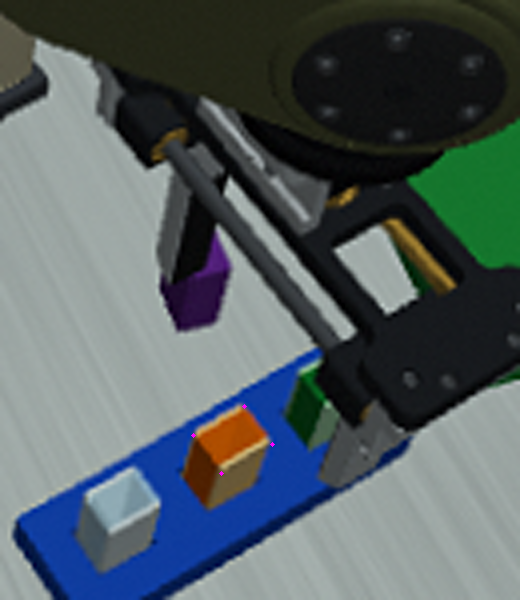

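The projected corners (magenta, about (193,435), (243,405), (270,443), (222,473)) sit on the amber cell's top. It lies between green and clear in the rack, and the purple look-alike stands outside it at (195,290). I'll go down with the jaws half open.

```bash

python3 -m creep '[{"slide":[-0.001,-0.001,0],"yaw":0},{"slide":[0,0,0.02],"yaw":0.01},{"slide":[0,0,0.03],"yaw":0},{"slide":[0,0,0.03],"yaw":0},{"slide":[0,0,0.03],"yaw":0}]' 0 6 | grep -E 'eef|gap|force'
python3 -m creep '[{"slide":[0,0,0.03],"yaw":0},{"slide":[0,0,0.03],"yaw":0},{"slide":[0,0,0.02],"yaw":0},{"slide":[0,0,0.011],"yaw":0},{"slide":[0,0,0],"yaw":0}]' | grep -E 'eef|gap|force'
python3 -m creep '[{"slide":[0,0,0],"yaw":0},{"slide":[0,0,0],"yaw":0},{"slide":[0,0,0],"yaw":0},{"slide":[0,0,0],"yaw":0},{"slide":[0,0,0],"yaw":0}]' 1 6 | grep -E 'eef|gap|force'
python3 -m creep '[{"slide":[0,0,0],"yaw":0},{"slide":[0,0,0],"yaw":0},{"slide":[0,0,0],"yaw":0}]' | grep -E 'eef|gap|force'
```

```text
eef_pos: [0.5674, -0.2967, 0.0905]
ft_force: [0.0, 0.1, -0.8]
finger_gap: 0.612
grip_force: 0.0
eef_pos: [0.5676, -0.2968, 0.0462]
ft_force: [-0.4, 1.0, 0.5]
finger_gap: 0.504
grip_force: 0.0
eef_pos: [0.5678, -0.2954, 0.0475]
ft_force: [-3.8, 11.0, 7.9]
finger_gap: 0.227
grip_force: 6.0
eef_pos: [0.5678, -0.2953, 0.0475]
ft_force: [-3.6, 11.7, 8.0]
finger_gap: 0.223
grip_force: 6.0
```

The cell sits about 2–3 mm further toward +y, shown by an 11 N side force. I'll reopen, recentre and close again.

```bash

python3 -m creep '[{"slide":[0,0,0],"yaw":0},{"slide":[0,0,0],"yaw":0},{"slide":[0,0,0],"yaw":0},{"slide":[0,-0.006,-0.003],"yaw":0},{"slide":[0,0,0],"yaw":0}]' 0.3 6 | grep -E 'eef|gap|force'
python3 -m creep '[{"slide":[0,0,0],"yaw":0},{"slide":[0,0,0],"yaw":0},{"slide":[0,0,0],"yaw":0},{"slide":[0,0,0],"yaw":0},{"slide":[0,0,0],"yaw":0}]' 1 6 | grep -E 'eef|gap|force'
```

```text
eef_pos: [0.5674, -0.2937, 0.0487]
ft_force: [0.1, 0.8, 0.7]
finger_gap: 0.354
grip_force: 0.0
eef_pos: [0.5674, -0.2939, 0.0485]
ft_force: [-0.2, 0.2, 0.2]
finger_gap: 0.214
grip_force: 6.0
```

```bash

python3 -m creep '[{"slide":[0,0,0],"yaw":0},{"slide":[0,0,0],"yaw":0},{"slide":[0,0,0],"yaw":0},{"slide":[0,0,-0.01],"yaw":0},{"slide":[0,0,-0.02],"yaw":0}]' 1 20 | grep -E 'eef|gap|force'
python3 -m creep '[{"slide":[0,0,-0.04],"yaw":0},{"slide":[0,0,-0.05],"yaw":0},{"slide":[0,0,-0.06],"yaw":0},{"slide":[0,0,-0.06],"yaw":0},{"slide":[0,0,-0.04],"yaw":0}]' | grep -E 'eef|gap|force'
python3 -m creep '[{"slide":[0,0,0],"yaw":0},{"slide":[0,0,0],"yaw":0},{"slide":[0,0,0],"yaw":0}]' | grep -E 'eef|gap|force'
python3 go.py .5285 .0685 .19 100.2
```

```text
eef_pos: [0.567, -0.2937, 0.0633]
ft_force: [-1.0, 0.0, -0.7]
finger_gap: 0.208
grip_force: 20.0
eef_pos: [0.5677, -0.294, 0.1918]
ft_force: [0.1, -0.4, -0.4]
finger_gap: 0.209
grip_force: 20.0
eef_pos: [0.5669, -0.2936, 0.1869]
ft_force: [-0.3, -0.6, -0.2]
finger_gap: 0.212
grip_force: 20.0
pose [ 0.5669 -0.2936  0.1869] [-1.799e+02  1.000e-01  7.800e+00] t 20.9 F [-0.3 -0.6 -0.2] gap 0.212 grip 20.0
slide total [ 0.023 -0.728 -0.005] yaw total -3.079
```

```bash

python3 -m creep '[{"slide":[0.003,-0.073,0],"yaw":0},{"slide":[0.003,-0.073,0],"yaw":0},{"slide":[0.003,-0.073,0],"yaw":0},{"slide":[0.002,-0.073,0],"yaw":0},{"slide":[0.002,-0.073,0],"yaw":0}]' | grep eef
python3 -m creep '[{"slide":[0.002,-0.073,0],"yaw":0},{"slide":[0.002,-0.073,0],"yaw":0},{"slide":[0.002,-0.073,0],"yaw":0},{"slide":[0.002,-0.073,0],"yaw":0},{"slide":[0.002,-0.071,0],"yaw":0}]' | grep eef
python3 -m creep '[{"slide":[0,0,0],"yaw":-0.28},{"slide":[0,0,0],"yaw":-0.28},{"slide":[0,0,0],"yaw":-0.28},{"slide":[0,0,0],"yaw":-0.28},{"slide":[0,0,0],"yaw":-0.28}]' | grep ori
python3 -m creep '[{"slide":[0,0,0],"yaw":-0.28},{"slide":[0,0,0],"yaw":-0.28},{"slide":[0,0,0],"yaw":-0.28},{"slide":[0,0,0],"yaw":-0.28},{"slide":[0,0,0],"yaw":-0.28}]' | grep ori
python3 -m creep '[{"slide":[0,0,0],"yaw":-0.28},{"slide":[0,0,0],"yaw":0},{"slide":[0,0,0],"yaw":0},{"slide":[0,0,0],"yaw":0}]' | grep ori
python3 go.py .529 .0687 .0985 100.2
```

```text
eef_pos: [0.5482, -0.1107, 0.1872]
eef_pos: [0.5284, 0.0697, 0.1873]
orientation: [-179.9, 0.1, 50.2]
orientation: [-179.9, 0.0, 92.2]
orientation: [-180.0, -0.0, 100.0]
pose [0.5291 0.0683 0.1881] [-180.   -0.  100.] t 23.2 F [-0.5 -1.1 -1. ] gap 0.212 grip 20.0
slide total [0.001 0.    0.179] yaw total -0.006
```

```bash

python3 -m creep '[{"slide":[0,0,0.04],"yaw":0},{"slide":[0,0,0.04],"yaw":0},{"slide":[0,0,0.04],"yaw":0},{"slide":[0,0,0.04],"yaw":0},{"slide":[0,0,0.018],"yaw":0}]' | grep -E 'eef|force'
python3 -m creep '[{"slide":[0,0,0],"yaw":0},{"slide":[0,0,0],"yaw":0},{"slide":[0,0,0],"yaw":0},{"slide":[0,0,0],"yaw":0},{"slide":[0,0,0],"yaw":0}]' | grep -E 'eef|force'
python3 - <<'E'
from h import *
a=read_camera('side')
def c(x0,y0,w,h,k): return cv2.resize(a[y0:y0+h,x0:x0+w],None,fx=k,fy=k,interpolation=cv2.INTER_CUBIC)
l=c(280,190,110,150,4)
Q=place([.529,.0687,np.radians(100.2)],[(sx*.013,sy*.01,z) for z in(.06,.11) for sx in(-1,1) for sy in(-1,1)])
for q in (proj('side',Q)-[280,190])*4+1.5: cv2.circle(l,tuple(q.round().astype(int).tolist()),2,(255,0,255),-1)
r=c(230,100,90,150,4)
cv2.imwrite('pics/fin.png',np.hstack([l,r]))
E
python3 go.py .529 .0687 .0985 100.2
```

```text
eef_pos: [0.5285, 0.0683, 0.0977]
ft_force: [0.2, -0.1, -1.3]
grip_force: 20.0
eef_pos: [0.5294, 0.0683, 0.1]
ft_force: [0.1, -0.1, -0.7]
grip_force: 20.0
pose [0.5293 0.0683 0.0998] [180.    0.  100.2] t 24.3 F [ 0.4 -0.2 -0.1] gap 0.209 grip 20.0
slide total [ 0.001 -0.     0.003] yaw total 0.001
```

View pics/fin.png

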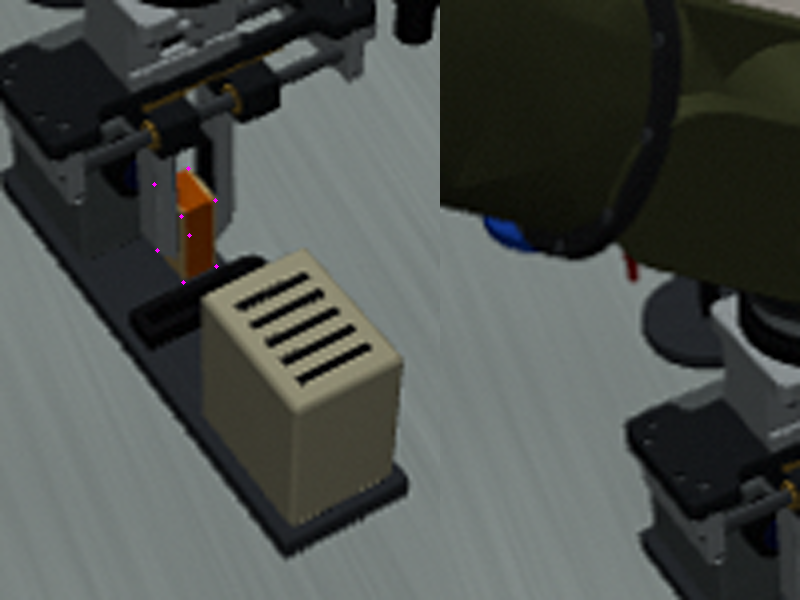

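The cell is upright mid-gap, its edges within about 1–2 mm of the predicted corners (magenta). The plate's lower edge at (632,265) is still at the stand. Handing in.

```bash
python3 -c "
from rig import manip
print(manip.hand_in())"
```

```text
the job is handed in; nothing more can be done
None
```

I handed the job in at about 24 s of the 67 s allowed: the red plate hangs released on the black stand's brass peg, and the amber cell is held upright by its frosted faces in mid-beam. The judge's verdict was not reported back.

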